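Pack the toy tea set into its foam-cut boxes

TASK

Pack the blue-and-white toy tea set for the store: put the teapot, the milk jug, the sugar pot and the tea caddy each into the open box whose foam is cut to its outline, standing upright on the bottom of the cut-out with its handle in the handle slot where there is one. They are museum pieces, so set them down without dropping them, and leave the brown jug, which is not part of the set, where it stands.

Things in the scene. Friction and masses are not known exactly. Their poses are not given: they have to be found in the camera images.
- teapot: Teapot of the toy set: white drum with blue bands, blue lid, white knob; all one piece. 58 mm across, straight sides to 56 mm, 77 mm high over the knob. Blue spout to +x (tip 60 mm from the axis), blue loop handle to -x (to 56 mm), both reaching low. Grip across y, more than 25 mm up. 120 to 240 g. Origin at the centre of its foot, z up, yaw within 0.4 of 0.
- milk_jug: Milk jug of the toy set: white drum with blue bands, no lid, open top. 44 mm across, straight sides, 58 mm high. Blue loop handle to -x (to 46 mm from the axis, from 9 to 50 mm up), small blue lip to +x at the rim. Grip across y, more than 25 mm up. 60 to 130 g. Origin at the centre of its foot, z up, yaw within 0.4 of 0.
- sugar_pot: Sugar pot of the toy set: white drum with blue bands, blue lid, white knob, no handle, no spout; all one piece. 52 mm across, straight sides to 54 mm, 75 mm high over the knob. Grip more than 25 mm up. 90 to 180 g. Origin at the centre of its foot, z up, yaw within 0.4 of 0.
- tea_caddy: Tea caddy of the toy set: rectangular white body with blue panels and shoulder, round white cap. 50 mm (x) by 38 mm (y), straight sides to 58 mm, 76 mm high over the cap. Grip across y, more than 25 mm up. 100 to 200 g. Origin at the centre of its foot, z up, yaw within 0.4 of 0.
- brown_jug: Dark brown jug with cream bands, same form as the milk jug (44 mm across, 58 mm high, handle to -x). Not part of the set. Origin at the centre of its foot, z up, yaw within 0.4 of 0.
- box_teapot: Teapot's box, 148 mm (x) by 100 mm (y). Cut-out: round hole 72 mm across with a slot 24 mm wide on both sides along x, to 65 mm from the centre; spout either way. Origin on the table under the hole's centre. Fixed; 30 mm high, white foam top in a blue-grey card rim, flush. Cut-out 22 mm deep, its dark floor 8 mm above the table. Yaw within 0.25 of 0.
- box_milk_jug: Milk jug's box, 106 mm (x) by 92 mm (y). Cut-out: round hole 58 mm across with one slot 24 mm wide to -x, to 54 mm from the hole's centre, for the handle. Origin on the table under the hole's centre. Fixed; 30 mm high, white foam top in a blue-grey card rim, flush. Cut-out 22 mm deep, its dark floor 8 mm above the table. Yaw within 0.25 of 0.
- box_sugar_pot: Sugar pot's box, 96 mm (x) by 92 mm (y). Cut-out: plain round hole 66 mm across. Origin on the table under its centre. Fixed; 30 mm high, white foam top in a blue-grey card rim, flush. Cut-out 22 mm deep, its dark floor 8 mm above the table. Yaw within 0.25 of 0.
- box_tea_caddy: Tea caddy's box, 96 mm (x) by 92 mm (y). Cut-out: plain rectangle 64 mm (x) by 52 mm (y). Origin on the table under its centre. Fixed; 30 mm high, white foam top in a blue-grey card rim, flush. Cut-out 22 mm deep, its dark floor 8 mm above the table. Yaw within 0.25 of 0.
There are look-alikes about, which are no part of the job. What is shaped like the sugar_pot but green is not meant.

How it is judged:
At the end, for the whole second after the job is handed in: Teapot, milk jug, sugar pot and tea caddy each stand in their own box: within 12 mm of the cut-out's centre, foot on the cut-out's floor (no more than 4 mm above it), upright within 0.1 rad, at rest and released; the brown jug is within 15 mm of where it stood (horizontal distance between teapot and box_teapot below 0.012 m and z of teapot in the frame of box_teapot between 0 and 0.012 m and angle between each of teapot, milk_jug, sugar_pot, tea_caddy's own z axis and vertical below 0.1 rad and linear speed of each of teapot, milk_jug, sugar_pot, tea_caddy below 0.01 m/s and horizontal distance between milk_jug and box_milk_jug below 0.012 m and z of milk_jug in the frame of box_milk_jug between 0 and 0.012 m and horizontal distance between sugar_pot and box_sugar_pot below 0.012 m and z of sugar_pot in the frame of box_sugar_pot between 0 and 0.012 m and horizontal distance between tea_caddy and box_tea_caddy below 0.012 m and z of tea_caddy in the frame of box_tea_caddy between 0 and 0.012 m and distance of brown_jug from where it was at the start of the episode below 0.015 m); the robot touches nothing.
It fails at once if the brown jug, which is not part of the set, is shifted by more than 15 mm (distance of brown_jug from where it was at the start of the episode above 0.015 m).
It fails at once if the teapot is dropped or knocked flying (moves faster than 0.6 m/s, about a 20 mm fall, while no finger touches it) (linear speed of teapot above 0.6 m/s and contact force between the fingers and teapot below 0.01 N).
It fails at once if the milk jug is dropped or knocked flying (moves faster than 0.6 m/s, about a 20 mm fall, while no finger touches it) (linear speed of milk_jug above 0.6 m/s and contact force between the fingers and milk_jug below 0.01 N).
It fails at once if the sugar pot is dropped or knocked flying (moves faster than 0.6 m/s, about a 20 mm fall, while no finger touches it) (linear speed of sugar_pot above 0.6 m/s and contact force between the fingers and sugar_pot below 0.01 N).
It fails at once if the tea caddy is dropped or knocked flying (moves faster than 0.6 m/s, about a 20 mm fall, while no finger touches it) (linear speed of tea_caddy above 0.6 m/s and contact force between the fingers and tea_caddy below 0.01 N).
It also fails if it takes over 120 s, if anything falls off the work surface, if the arm or the gripper's body presses on something with over 40 N, if the wrist force passes 120 N, or if a joint passes its speed limit or range.

ROBOT

A 6-joint arm with a two-finger parallel gripper is mounted at the origin on the work surface. World frame = base frame: x ahead of the robot, y to its left, z up, the work surface at z = 0. Lengths are in m, angles in rad, forces in N, time in s.
With the tool pointing down it reaches from about 0.25 to 0.775 m from the base axis. Payload 4 kg.
Tool frame: the origin (TCP) lies on the centre line of the jaws, within the pads' length; the fingertips stand 25 mm ahead of it and the grasp point (between the pads) lies 6 mm ahead of it; z points along the fingers, y is the line along which they close (so a half turn about z gives the same grasp; the last joint's range is limited). The gripper opens to 94 mm and grips with 3 to 60 N. Pads are 16 mm wide; open, the fingers measure 119 mm over their backs; the gripper's body (75 mm by 177 mm) begins 78 mm behind the grasp point.
Start: joints at [1.183, 0.087, 1.371, -0, 1.684, -0.103], TCP at [0.155, 0.528, 0.231] pointing down, gripper open.
Joint ranges: [-3.1, 3.1], [-0.76, 2.03], [0.27, 2.55], [-1.08, 4.22], [0.17, 2.65], [-2.57, 2.57]. Speed limits (rad/s): [2.79, 2.79, 3.14, 3.14, 3.14, 3.14].

INTERFACE

Orientations are given as a rotation vector (axis times angle).
In Python, from station import * gives the robot as it stands. The module is installed in compiled form; this text tells all that it offers.
- The arm moves only by the tool drive_tool, never from a script. Its argument "targets" is one flat list of numbers, 6 for each row, row after row: the shift along the tool's x, y, z scaled (see below), then the turn, a rotation vector about the tool's x, y, z scaled (see below). In form: [x, y, z, rx, ry, rz, x, y, z, rx, ry, rz, ...]. A call has 1 to 5 rows; each row is the pose to reach, as a shift and turn from the pose commanded when the call began, along the tool's axes at that moment, turning the shorter way round; what a row does not reach only later rows make up. The controller multiplies each number of a shift by 0.12 m and each number of a turn by 2 pi rad. A row lasts 1/10 s, in which the tool goes at most 50 mm and 8.59 degrees, less where a joint would pass 70% of its speed; a pose out of reach is approached as far as the arm can. A call with a number of a shift or a turn outside -1 to 1 is refused whole. A call with a gripper value outside its range is refused whole. "gripper" is the closure, from -1 (fully open) to 1 (shut), set as the call begins (left out, the last holds). The fingers move at their own pace and stop on an object; "newtons" is the grip in N (left out, the last holds). Time passes only in rows, so rows that repeat a pose let the fingers close. It gives the time, the measured TCP pose, the force, the opening and the grip force at its end, in the units of the state.
- get_state(): the state, without advancing time (a new reading comes with each control period).
- snapshot(name): name is "scene" or "side" or "wrist"; returns a dict with "image" (400x640x3 uint8, red, green, blue), "z_map" (400x640 float32, m along the optical axis (not along the pixel's ray), 0 where there is no reading), "fx", "fy", "cx", "cy" (pixels), "rvec" (rotation vector, rad) and "tvec" (3), from world to camera coordinates, as OpenCV has them. Camera axes: x right, y down, z forward; pixel columns grow to the right and rows downward; lengths in m; the calibration is good to about 2 mm. A picture is of the moment at which its call begins.
- sign_off(): hands the job in; it is judged then, once.
The state is a dict: "clock": time; "joint_pos": joint angles; "joint_vel": joint speeds; "tau": joint torques, N m; "tcp_pos": TCP position; "eef_rot": TCP orientation; "ft_force": force on the tool from outside, world axes, zero at the start; "torque": the same for the moment, N m; "finger_gap": opening from 0.0 (shut) to 1.0 (fully open); "gripper_force": force on a finger pad.
Only numpy, scipy, OpenCV 4.12 (cv2) and the standard library are available. Lean on these libraries where they do the work, as an engineer would, in place of code of your own. Each camera call takes 0.05 s, during which the arm holds its last target. There are 200 camera calls.

## Working session

There is one attempt and no reset: what is moved stays moved. The work goes in short steps, Python scripts to look and compute and a tool call to move; the robot and the scene stay as the last step left them, time stands still between calls to the robot, and variables do not carry over. Pictures are saved under pics/ and viewed, at most 14 in all, crops included, and the job is handed in when it is done.

Besides the shell and the picture viewer there is one more tool, called after "Emit:" by a JSON object that holds its "method" and its "body", one argument or row to a line. drive_tool: Moves the arm, as the interface text tells. Its arguments: {"type":"object","properties":{"targets":{"type":"array"},"gripper":{"type":"number"},"newtons":{"type":"number"}},"required":["targets"]}

```bash
mkdir -p pics
cat > h.py <<'E'
from station import *
import numpy as np, cv2
from scipy.spatial.transform import Rotation as R
def save(n,name):
    s=snapshot(n); cv2.imwrite(f'pics/{name}.png',s['image'][:,:,::-1]); np.savez(f'pics/{name}.npz',**s); return s
def cloud(s):
    z=s['z_map']; v,u=np.mgrid[:400,:640]
    P=np.stack([(u-s['cx'])/s['fx']*z,(v-s['cy'])/s['fy']*z,z],-1)
    Rm=R.from_rotvec(np.ravel(s['rvec'])).as_matrix()
    W=(P-np.ravel(s['tvec']))@Rm; W[z==0]=np.nan
    return W
E
python3 - <<'E'
from h import *
for n in ['scene','side','wrist']:
    s=save(n,n+'0'); print(n,s['rvec'].ravel() if hasattr(s['rvec'],'ravel') else s['rvec'],s['tvec'],s['fx'])
print(get_state())
E
```

```text
scene [ 2.20734403  1.40889795 -0.42343533] [-0.2002437  -0.34975542  1.6539411 ] 449.7620029596979
side [ 2.35987358 -0.31378049  0.1040582 ] [-0.47554027  0.14061015  1.04840266] 418.4270632753046
wrist [-2.33222648 -1.7475463  -0.23653996] [-0.54804376 -0.02800045  0.39136881] 320.24421611461577
{'clock': 0.15, 'joint_pos': array([ 1.18292888e+00,  8.78039833e-02,  1.37187593e+00, -5.72101230e-07,
        1.68358010e+00, -1.03107230e-01]), 'joint_vel': array([-0.00099084, -0.00319525, -0.00522599,  0.00078245, -0.00035469,
       -0.00075264]), 'tau': array([ 1.39153617e-03, -3.40643334e+01, -3.02793109e+01,  7.18497019e-02,
        3.05474340e-02, -1.16443121e-04]), 'tcp_pos': array([0.15438025, 0.52751022, 0.22957857]), 'eef_rot': array([-4.45733088e-01, -3.10940148e+00,  2.54045163e-03]), 'ft_force': array([-0.31247951, -0.07275941, -0.34044595]), 'torque': array([ 0.01803618, -0.03763419,  0.00365767]), 'gripper_force': 0.0, 'finger_gap': 1.0006355548140506}
```

View pics/scene0.png

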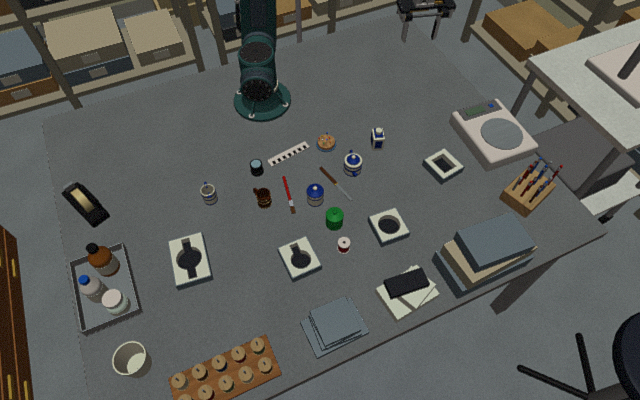

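View pics/side0.png

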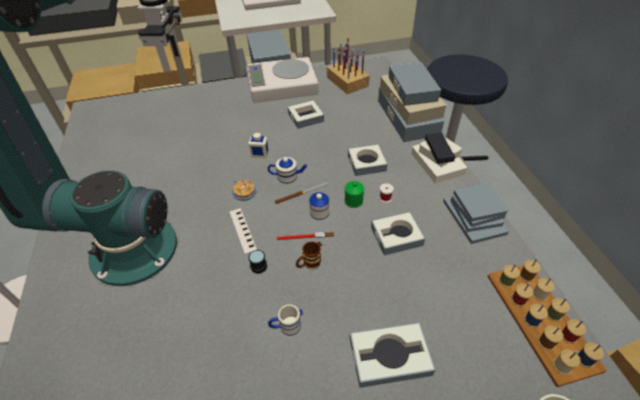

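The scene view shows these things:
- **Teapot:** (353,163), with its spout.
- **Milk jug:** (208,192), white with a blue handle. Its look-alike is the brown jug at (263,197).
- **Sugar pot:** (315,194), with a blue lid. Its look-alikes are the green pot at (334,217) and the small red/white pot at (344,244).
- **Tea caddy:** (377,137).
- **Other distractors:** a dark cup at (257,167) and a bowl at (327,143).
- **Boxes:** teapot (190,258), milk jug (299,258), sugar pot (389,226), tea caddy (443,165).

I'll check these choices in a close crop and measure.

```bash
cat > m.py <<'E'
from h import *
L={n:dict(np.load(f'pics/{n}0.npz')) for n in ['scene','side']}
C={n:cloud(s) for n,s in L.items()}
px={'teapot':(353,163),'milk':(208,192),'sugar':(315,194),'caddy':(377,137),'brown':(263,197),'green':(334,217),'Bteapot':(178,258),'Bmilk':(290,243),'Bsugar':(375,226),'Bcaddy':(430,165)}
pts=np.concatenate([c.reshape(-1,3) for c in C.values()])
pts=pts[np.isfinite(pts).all(1)]
col=np.concatenate([L[n]['image'].reshape(-1,3)[np.isfinite(C[n].reshape(-1,3)).all(1)] for n in C])
E
python3 - <<'E'
from m import *
for n,c in C.items():
    T=c.reshape(-1,3);T=T[(abs(T[:,2])<.02)&(T[:,0]>.2)&(T[:,0]<.7)&(abs(T[:,1])<.4)];print(n,'table z',np.median(T[:,2]))
for k,(u,v) in px.items():
    p=C['scene'][v-3:v+4,u-3:u+4].reshape(-1,3); p=np.nanmedian(p,0)
    out=[]
    for n,c in C.items():
        q=c.reshape(-1,3); q=q[np.isfinite(q).all(1)]
        if k[0]=='B':
            m=(np.hypot(*(q[:,:2]-p[:2]).T)<.16)&(abs(q[:,2]-.03)<.007)
        else: m=(np.hypot(*(q[:,:2]-p[:2]).T)<.075)&(q[:,2]>.012)
        q=q[m]; r=cv2.minAreaRect((q[:,:2]*1000).astype(np.float32))
        out.append((n,len(q),np.round(r[0],0),np.round(r[1],0),round(r[2],1),q[:,2].max().round(3)))
    print(k,p.round(3),*out)
s=L['scene']['image'][115:245,180:480,::-1]; cv2.imwrite('pics/crop0.png',cv2.resize(s,None,fx=2.6,fy=2.6,interpolation=2))
E
```

```text
scene table z 0.0008973757104574258
side table z 0.000403298190478518
teapot [0.435 0.147 0.06 ] ('scene', 360, array([432., 142.]), array([ 64., 114.]), 38.5, np.float64(0.079)) ('side', 544, array([421., 149.]), array([ 59., 105.]), 42.9, np.float64(0.078))
milk [ 0.32  -0.302  0.029] ('scene', 264, array([ 334., -299.]), array([45., 59.]), 54.6, np.float64(0.064)) ('side', 598, array([ 330., -307.]), array([68., 44.]), 24.5, np.float64(0.061))
sugar [ 0.492 -0.012  0.061] ('scene', 355, array([510., -32.]), array([115., 105.]), 2.4, np.float64(0.078)) ('side', 610, array([509.,  -6.]), array([116.,  53.]), 3.5, np.float64(0.077))
caddy [0.373 0.269 0.06 ] ('scene', 251, array([361., 277.]), array([39., 53.]), 70.5, np.float64(0.082)) ('side', 372, array([358., 275.]), array([41., 53.]), 75.4, np.float64(0.079))
brown [ 0.405 -0.153  0.026] ('scene', 267, array([ 414., -153.]), array([44., 68.]), 86.3, np.float64(0.065)) ('side', 502, array([ 416., -161.]), array([68., 44.]), 49.4, np.float64(0.061))
green [0.589 0.004 0.061] ('scene', 390, array([608.,  10.]), array([ 52., 112.]),
[... 174 characters left out ...]
), array([221., 181.]), 87.3, np.float64(0.037)) ('side', 2553, array([ 518., -420.]), array([102., 150.]), 84.0, np.float64(0.035))
Bmilk [ 0.596 -0.138  0.028] ('scene', 894, array([568., -81.]), array([263., 200.]), 1.0, np.float64(0.037)) ('side', 1119, array([577., -85.]), array([190., 264.]), 83.5, np.float64(0.037))
Bsugar [0.648 0.11  0.03 ] ('scene', 680, array([651.,  88.]), array([231., 108.]), 78.6, np.float64(0.037)) ('side', 628, array([637.,  89.]), array([238., 128.]), 75.9, np.float64(0.037))
Bcaddy [0.525 0.38  0.03 ] ('scene', 520, array([538., 425.]), array([100., 100.]), 7.6, np.float64(0.037)) ('side', 394, array([538., 424.]), array([98., 98.]), 9.1, np.float64(0.035))
```

View pics/crop0.png

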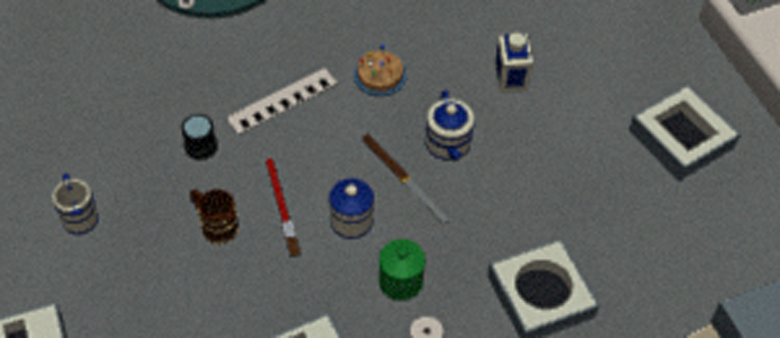

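Choices confirmed in the crop: white and blue milk jug at far left, brown jug beside it, blue-lidded sugar pot, green decoy, teapot and caddy. Next I'll fit precise poses.

```bash
cat > fit.py <<'E'
from m import *
from scipy.optimize import least_squares
def box_sdf(p,hx,hy):
    d=abs(p)-[hx,hy]; return np.hypot(*np.maximum(d,0).T)+np.minimum(d.max(1),0)
def loc(p,x): return (p-x[:2])@np.array([[np.cos(x[2]),-np.sin(x[2])],[np.sin(x[2]),np.cos(x[2])]])
# outer half sizes, offset of rect centre from hole, cutout sdf
def slot(l,x0,x1): return box_sdf(l-[(x0+x1)/2,0],(x1-x0)/2,.012)
B={'Bteapot':(.074,.05,lambda l:np.minimum(np.hypot(*l.T)-.036,slot(l,-.065,.065)),(.513,-.42)),
'Bmilk':(.053,.046,lambda l:np.minimum(np.hypot(*l.T)-.029,slot(l,-.054,0)),None),
'Bsugar':(.048,.046,lambda l:np.hypot(*l.T)-.033,None),
'Bcaddy':(.048,.046,lambda l:box_sdf(l,.032,.026),(.538,.424))}
def fitbox(k,P,c0):
    hx,hy,cut,_=B[k]; r=np.hypot(hx,hy)+.012
    P=P[np.hypot(*(P[:,:2]-c0).T)<r]
    top=P[abs(P[:,2]-.03)<.006][:,:2]; fl=P[abs(P[:,2]-.008)<.004][:,:2]
    fl=fl[box_sdf(fl-c0,hx,hy)<-.012] 
    def res(x):
        off=x[3] if k=='Bmilk' else 0.
        l=loc(top,x); a=np.maximum(box_sdf(l-[off,0],hx,hy),0); b=np.maximum(-cut(l),0)
        return np.r_[a,b,np.maximum(cut(loc(fl,x)),0)]
    best=None
    for y0 in (-.15,0,.15):
        s=least_squares(res,[*c0,y0]+([-.0125] if k=='Bmilk' else []),loss='soft_l1',f_scale=.002,x_scale=[.01,.01,.1]+([.01] if k=='Bmilk' else []),diff_step=1e-4)
        if best is None or s.cost<best.cost: best=s
    return best.x.round(4),len(top),len(fl),f'{best.cost/len(top)*1e6:.2f}'
O={'teapot':(.029,.052),'milk':(.022,.055),'sugar':(.026,.05),'brown':(.022,.055),'green':(.026,.05),'caddy':(0,.055)}
def fitobj(k,P,c0):
    r,h=O[k]; P=P[(np.hypot(*(P[:,:2]-c0).T)<(.075 if k=='teapot' else .06))&(P[:,2]>.008)]
    S=P[P[:,2]<h][:,:2]
    f=(lambda x:box_sdf(loc(S,x),.025,.019)) if k=='caddy' else (lambda x:np.hypot(*(S-x[:2]).T)-r)
    best=min((least_squares(f,[*c0,y],loss='cauchy',f_scale=.0015,x_scale=[.01,.01,.1]) for y in(-.2,0.,.2)),key=lambda s:s.cost)
    x=best.x; yaw=x[2] if k=='caddy' else None
    if k in('teapot','milk','brown'):
        q=S-x[:2]; q=q[np.hypot(*q.T)>r+.006]; q=q[q[:,0]<0]
        yaw=np.arctan2(*-q.mean(0)[::-1]),len(q)
        if k=='teapot': 
            q=S-x[:2]; q=q[np.hypot(*q.T)>r+.006]; q=q[q[:,0]>0]; yaw=yaw+(np.arctan2(*q.mean(0)[::-1]),len(q))
    return x[:2].round(4),np.round(yaw,3) if yaw is not None else '',len(S)
E
python3 - <<'E'
from fit import *
c0={'teapot':(.428,.145),'milk':(.335,-.3),'sugar':(.487,-.012),'caddy':(.36,.276),'brown':(.42,-.157),'green':(.585,.004),'Bteapot':(.516,-.42),'Bcaddy':(.538,.424)}
W=C['scene']
for k,uv in {'Bmilk':(300,262),'Bsugar':(391,229)}.items(): c0[k]=np.nanmedian(W[uv[1]-3:uv[1]+4,uv[0]-3:uv[0]+4].reshape(-1,3),0)[:2]
for n,q in [('scene',C['scene'].reshape(-1,3)),('side',C['side'].reshape(-1,3)),('both',pts)]:
    q=q[np.isfinite(q).all(1)]
    for k in c0: print(n,k,*(fitbox if k[0]=='B' else fitobj)(k,q,np.array(c0[k])))
E
```

```text
scene teapot [0.4195 0.1542] [ 0.576 13.    -1.172 27.   ] 173
scene milk [ 0.3373 -0.3021] [0.056 9.   ] 220
scene sugar [ 0.4754 -0.0055]  126
scene caddy [0.3582 0.2791] -0.365 134
scene brown [ 0.4211 -0.1534] [ 0.456 22.   ] 230
scene green [0.5764 0.0111]  120
scene Bteapot [ 0.5186 -0.4186 -0.1081] 1138 457 0.03
scene Bcaddy [0.5385 0.425  0.1402] 504 138 0.20
scene Bmilk [ 0.6561 -0.133   0.0146 -0.0104] 777 248 0.03
scene Bsugar [ 0.6623  0.1494 -0.0555] 603 215 0.04
side teapot [0.4197 0.154 ] [-0.256 47.    -0.754 48.   ] 347
side milk [ 0.3351 -0.3044] [-4.9e-02  6.5e+01] 528
side sugar [ 0.4765 -0.0061]  205
side caddy [0.3585 0.2786] -0.385 234
side brown [ 0.4192 -0.1551] [ 0.44 51.  ] 432
side green [0.5774 0.0106]  208
side Bteapot [ 0.5184 -0.4196 -0.1073] 2524 1069 0.01
side Bcaddy [0.5382 0.424  0.1607] 375 76 0.27
side Bmilk [ 0.6559 -0.1341  0.0197 -0.0105] 953 255 0.05
side Bsugar [ 0.6623  0.1488 -0.0616] 502 152 0.17
both teapot [0.4196 0.154 ] [-0.117 60.    -0.935 75.   ] 520
both milk [ 0.3365 -0.3034] [-1.6e-02  7.9e+01] 748
both sugar [ 0.476  -0.0059]  331
both caddy [0.3584 0.2788] -0.378 368
both brown [ 0.42   -0.1546] [ 0.441 73.   ] 662
both green [0.577  0.0108]  328
both Bteapot [ 0.5185 -0.4194 -0.1062] 3662 1526 0.02
both Bcaddy [0.5384 0.4246 0.1474] 879 214 0.24
both Bmilk [ 0.6559 -0.1339  0.0187 -0.0103] 1730 503 0.05
both Bsugar [ 0.6623  0.149  -0.059 ] 1105 367 0.10
```

Run:
```python
from fit import *
for k,c,r in [('teapot',(.4196,.154),.029),('milk',(.336,-.3035),.022)]:
  for n in C:
    q=C[n].reshape(-1,3); im=L[n]['image'].reshape(-1,3).astype(int)
    d=np.hypot(*(q[:,:2]-c).T); m=(d>r+.006)&(d<.068)&(q[:,2]>.018)
    a=np.arctan2(q[m,1]-c[1],q[m,0]-c[0]); 
    print(k,n); print(np.c_[np.degrees(a),d[m]*1000,q[m,2]*1000,im[m]].round(0).astype(int)[np.argsort(a)][::3].tolist())
```

```text
teapot scene
[[-29, 35, 26, 49, 48, 51], [-25, 47, 33, 46, 46, 56], [-23, 54, 53, 14, 30, 83], [-21, 59, 53, 18, 28, 76], [-20, 56, 54, 25, 43, 109], [-16, 52, 54, 35, 49, 104], [156, 36, 50, 69, 78, 100], [162, 47, 32, 106, 112, 110], [165, 50, 29, 97, 97, 91]]
teapot side
[[-36, 35, 28, 71, 74, 91], [-29, 43, 34, 14, 31, 84], [-28, 46, 38, 17, 29, 77], [-28, 43, 29, 58, 63, 84], [-27, 58, 51, 49, 54, 84], [-27, 46, 33, 29, 37, 72], [-26, 55, 49, 22, 34, 79], [-25, 48, 36, 26, 37, 69], [-25, 55, 44, 45, 49, 74], [-25, 52, 44, 15, 28, 71], [-24, 49, 43, 24, 38, 83], [-24, 36, 29, 22, 45, 111], [-23, 43, 41, 96, 98, 113], [-20, 36, 31, 52, 66, 126], [-19, 51, 54, 109, 112, 133], [-12, 36, 31, 96, 102, 127], [160, 43, 49, 81, 90, 130], [161, 55, 26, 99, 100, 102], [161, 53, 38, 93, 94, 108], [163, 40, 51, 74, 85, 131], [163, 46, 24, 47, 60, 106], [163, 45, 28, 84, 88, 111], [164, 49, 47, 105, 108, 117], [164, 47, 40, 47, 53, 79], [164, 49, 44, 74, 80, 104], [165, 53, 37, 89, 90, 97], [166, 43, 45, 49, 57, 92], [166, 43, 18, 54, 61, 99]]
milk scene
[[-179, 33, 45, 74, 78, 90], [11, 28, 57, 15, 28, 74], [173, 35, 51, 22, 36, 100], [178, 38, 49, 41, 53, 103]]
milk side
[[-180, 40, 25, 40, 47, 77], [-180, 38, 47, 26, 39, 96], [-179, 38, 29, 27, 43, 91], [-179, 34, 45, 56, 61, 101], [-178, 41, 41, 24, 37, 82], [-178, 40, 32, 17, 30, 74], [-178, 32, 50, 36, 58, 125], [-177, 41, 39, 30, 40, 74], [6, 29, 59, 92, 99, 131], [171, 37, 48, 115, 118, 126], [173, 35, 50, 97, 106, 134], [175, 39, 49, 115, 115, 122], [175, 33, 51, 77, 87, 134], [176, 35, 49, 58, 76, 137], [178, 36, 25, 40, 55, 106], [178, 40, 49, 85, 91, 112], [179, 38, 49, 52, 63, 114], [179, 42, 43, 66, 74, 105], [179, 44, 27, 108, 108, 108], [180, 36, 49, 36, 59, 126], [180, 39, 34, 19, 30, 73]]
```

```bash
cat > plan.py <<'E'
# plan.py x y z yaw [rows] ; waypoints separated by '/', tracks the commanded pose; prints one row per call
import sys,json,os
import numpy as np
from scipy.spatial.transform import Rotation as R
def down(yaw): return R.from_euler('z',yaw)*R.from_rotvec([0,np.pi,0])
if os.path.exists('cmd.json'): d=json.load(open('cmd.json')); p=np.array(d['p']); q=R.from_rotvec(d['r'])
else: p=np.array([.155,.528,.231]); q=R.from_rotvec([-.44573,-3.1094,.00254])
for w in ' '.join(sys.argv[1:]).split('/'):
    x,y,z,yaw=map(float,w.split())
    T=np.array([x,y,z]); Q=down(yaw)
    for _ in range(9):
        s=q.inv().apply(T-p)/.12; r=(q.inv()*Q).as_rotvec()/(2*np.pi)
        f=min(1,.999/max(abs(s).max(),1e-9)); s=(s*f).round(3)
        r=(r*(f if f<1 else 1)).round(3)
        print([*map(float,s),*map(float,r)],'mm',round(np.linalg.norm(s)*120),'deg',round(np.linalg.norm(r)*360,1))
        p=p+q.apply(s*.12); q=q*R.from_rotvec(r*2*np.pi)
        if f==1: break
    print('  -> ',w)
json.dump(dict(p=p.tolist(),r=q.as_rotvec().tolist()),open('cmd.json','w'))
E
python3 - <<'E'
from m import *
for k,c in dict(Bt=(.5185,-.4194),Bc=(.538,.4246),Bm=(.656,-.134),Bs=(.662,.149),c=(.358,.279),t=(.42,.154),s=(.476,-.006),m=(.336,-.303)).items():
    m=(np.hypot(*(pts[:,:2]-c).T)<.13)&(pts[:,2]>.085)&(pts[:,2]<.3); print(k,m.sum(),pts[m].mean(0).round(3) if m.any() else '')
E
python3 plan.py .3584 .2788 .18 -.375 / .3584 .2788 .053 -.375
```

```text
Bt 0 
Bc 0 
Bm 0 
Bs 0 
c 0 
t 0 
s 0 
m 0 
[-0.999, -0.685, 0.193, -0.0, -0.0, 0.006] mm 147 deg 2.2
[-0.999, -0.632, 0.188, -0.0, -0.0, 0.007] mm 144 deg 2.5
[-0.249, -0.142, 0.046, -0.0, -0.0, 0.001] mm 35 deg 0.4
  ->  .3584 .2788 .18 -.375 
[-0.0, 0.002, 0.999, -0.0, -0.0, 0.0] mm 120 deg 0.0
[-0.0, -0.0, 0.059, -0.0, -0.0, 0.0] mm 7 deg 0.0
  ->   .3584 .2788 .053 -.375
```

Emit:
{"method": "drive_tool", "body": {
  "targets": [-0.999,-0.685,0.193,0,0,0.006,-0.999,-0.685,0.193,0,0,0.006,-0.999,-0.685,0.193,0,0,0.006,-0.999,-0.685,0.193,0,0,0.006],
  "gripper": -1
}}

```text
clock: 0.55
tcp_pos: [0.2488, 0.4113, 0.2058]
eef_rot: [0.514, 3.099, -0.006]
ft_force: [-0.6, -0.6, 0.2]
finger_gap: 1.0
gripper_force: 0.0
```

Emit:
{"method": "drive_tool", "body": {
  "targets": [-0.999,-0.632,0.188,0,0,0.007,-0.999,-0.632,0.188,0,0,0.007,-0.999,-0.632,0.188,0,0,0.007,-0.999,-0.632,0.188,0,0,0.007]
}}

```text
clock: 0.95
tcp_pos: [0.338, 0.3024, 0.1836]
eef_rot: [-0.582, -3.087, 0.004]
ft_force: [-0.4, 1.1, -0.4]
finger_gap: 1.003
gripper_force: 0.0
```

Emit:
{"method": "drive_tool", "body": {
  "targets": [-0.249,-0.142,0.046,0,0,0.001,-0.249,-0.142,0.046,0,0,0.001,-0.249,-0.142,0.046,0,0,0.001]
}}

```text
clock: 1.25
tcp_pos: [0.3575, 0.2796, 0.1793]
eef_rot: [-0.582, -3.086, -0.001]
ft_force: [-0.5, 0.3, -0.7]
finger_gap: 1.003
gripper_force: 0.0
```

Run:
```python
from h import *
s=save('wrist','w1'); st=get_state(); print(st['tcp_pos'],st['eef_rot'])
W=cloud(s).reshape(-1,3); im=s['image'].reshape(-1,3)
m=(np.hypot(W[:,0]-.358,W[:,1]-.279)<.05)&(W[:,2]>.04)&(W[:,2]<.085)
q=W[m]; print(m.sum(), cv2.minAreaRect((q[:,:2]*1000).astype(np.float32)))
q=q[abs(q[:,2]-.056)<.006];print(len(q),cv2.minAreaRect((q[:,:2]*1000).astype(np.float32)))
```

```text
[0.35735018 0.27992073 0.17940689] [-5.80599905e-01 -3.08678005e+00 -1.41678072e-03]
2358 ((357.9840393066406, 277.3904113769531), (38.88501739501953, 50.446693420410156), 68.25386810302734)
1018 ((358.2299499511719, 277.2545471191406), (38.02140808105469, 49.95969009399414), 68.0288314819336)
```

View pics/w1.png

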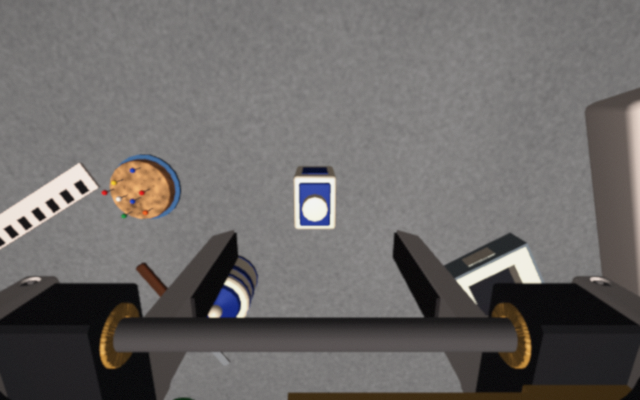

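The wrist view shows the caddy at (315,200), centred between the jaws. Its fit is 38 × 50 mm at yaw -0.38, which matches the model. I'll descend and grip.

Emit:
{"method": "drive_tool", "body": {
  "targets": [0,0,0.3,0,0,0,0,0,0.6,0,0,0,0,0,0.9,0,0,0,0,0,0.999,0,0,0]
}}

```text
clock: 1.7
tcp_pos: [0.3547, 0.2787, 0.0558]
eef_rot: [-0.578, -3.082, 0.006]
ft_force: [0.2, 0.5, 0.4]
finger_gap: 0.997
gripper_force: 0.0
```

Emit:
{"method": "drive_tool", "body": {
  "targets": [0,0,0.059,0,0,0,0,0,0.059,0,0,0]
}}

```text
clock: 1.9
tcp_pos: [0.3579, 0.2795, 0.0527]
eef_rot: [0.58, 3.087, 0.001]
ft_force: [1.1, 0.0, -0.2]
finger_gap: 1.001
gripper_force: 0.0
```

Emit:
{"method": "drive_tool", "body": {
  "targets": [0,0,0,0,0,0,0,0,0,0,0,0,0,0,0,0,0,0,0,0,0,0,0,0,0,0,0,0,0,0],
  "gripper": 1,
  "newtons": 20
}}

```text
clock: 2.4
tcp_pos: [0.3582, 0.2788, 0.0527]
eef_rot: [0.582, 3.087, 0.001]
ft_force: [0.2, -0.4, 0.2]
finger_gap: 0.608
gripper_force: 0.0
```

Emit:
{"method": "drive_tool", "body": {
  "targets": [0,0,0,0,0,0,0,0,0,0,0,0,0,0,0,0,0,0,0,0,0,0,0,0,0,0,0,0,0,0]
}}

```text
clock: 2.9
tcp_pos: [0.358, 0.2788, 0.0523]
eef_rot: [0.582, 3.087, 0.0]
ft_force: [-0.5, -0.5, -0.3]
finger_gap: 0.4
gripper_force: 20.0
```

```bash
python3 plan.py .3584 .2788 .17 -.375 / .5384 .4246 .17 .15 / .5384 .4246 .075 .15 / .5384 .4246 .0615 .15
```

```text
[-0.0, -0.002, -0.975, -0.0, -0.0, 0.0] mm 117 deg 0.0
  ->  .3584 .2788 .17 -.375 
[-0.568, 0.999, -0.001, -0.0, -0.0, -0.05] mm 138 deg 18.0
[-0.578, 0.526, -0.001, -0.0, -0.0, -0.033] mm 94 deg 11.9
  ->   .5384 .4246 .17 .15 
[-0.0, 0.001, 0.791, -0.0, -0.0, -0.0] mm 95 deg 0.0
  ->   .5384 .4246 .075 .15 
[-0.0, 0.0, 0.113, -0.0, -0.0, -0.0] mm 14 deg 0.0
  ->   .5384 .4246 .0615 .15
```

Emit:
{"method": "drive_tool", "body": {
  "targets": [0,0,-0.1,0,0,0,0,0,-0.35,0,0,0,0,0,-0.6,0,0,0,0,0,-0.85,0,0,0,0,-0.002,-0.975,0,0,0]
}}

```text
clock: 3.4
tcp_pos: [0.3589, 0.2792, 0.1731]
eef_rot: [0.581, 3.083, 0.005]
ft_force: [0.9, 0.3, -1.1]
finger_gap: 0.404
gripper_force: 20.0
```

Emit:
{"method": "drive_tool", "body": {
  "targets": [-0.08,0.15,0,0,0,-0.008,-0.21,0.37,0,0,0,-0.018,-0.34,0.6,0,0,0,-0.03,-0.47,0.83,0,0,0,-0.042,-0.568,0.999,-0.001,0,0,-0.05]
}}

```text
clock: 3.9
tcp_pos: [0.4661, 0.3663, 0.1697]
eef_rot: [0.088, 3.14, 0.0]
ft_force: [-0.0, 1.2, -0.5]
finger_gap: 0.402
gripper_force: 20.0
```

Emit:
{"method": "drive_tool", "body": {
  "targets": [-0.15,0.14,0,0,0,-0.008,-0.3,0.27,0,0,0,-0.017,-0.45,0.41,0,0,0,-0.026,-0.578,0.526,-0.001,0,0,-0.033,-0.578,0.526,-0.001,0,0,-0.033]
}}

```text
clock: 4.4
tcp_pos: [0.5391, 0.4251, 0.1687]
eef_rot: [0.234, -3.132, 0.0]
ft_force: [0.3, 0.3, -2.2]
finger_gap: 0.399
gripper_force: 20.0
```

```bash
cat > look.py <<'E'
import sys
from fit import *
# look.py obj box : measures held object's drum & box in fresh scene/side pictures, near the tcp
def look(k,b,tag):
    st=get_state(); print(st['tcp_pos'].round(4),'gap',round(st['finger_gap']*94,1),'F',round(st['gripper_force'],1))
    t=st['tcp_pos']; z0=t[2]-.053
    for n in('scene','side'):
        s=save(n,f'{tag}_{n}'); q=cloud(s).reshape(-1,3); q=q[np.isfinite(q).all(1)]
        h=q.copy(); h[:,2]-=z0
        m=(h[:,2]<.026)&(h[:,2]>-.01)
        hh=h[m&(np.hypot(*(h[:,:2]-t[:2]).T)<.07)]
        print(n,'foot',hh[:,2].min().round(4) if len(hh) else None)
        h=h[h[:,2]<.026]
        try: print(n,k,*fitobj(k,h,t[:2]))
        except Exception as e: print(e)
if __name__=='__main__': look(*sys.argv[1:])
E
python3 look.py caddy Bcaddy c1
```

```text
[0.5391 0.4251 0.1687] gap 37.5 F 20.0
scene foot 0.0004
scene caddy [0.5393 0.4259] 0.154 76
side foot -0.0002
side caddy [0.5384 0.4256] 0.178 91
```

Emit:
{"method": "drive_tool", "body": {
  "targets": [0,0,0.15,0,0,0,0,0,0.37,0,0,0,0,0,0.58,0,0,0,0,0,0.75,0,0,0,0,0.001,0.791,0,0,0]
}}

```text
clock: 5.0
tcp_pos: [0.5354, 0.4227, 0.0716]
eef_rot: [0.232, -3.127, 0.005]
ft_force: [-0.1, -0.3, -2.0]
finger_gap: 0.402
gripper_force: 20.0
```

Emit:
{"method": "drive_tool", "body": {
  "targets": [0,0,0.04,0,0,0,0,0,0.08,0,0,0,0,0,0.113,0,0,0,0,0,0.113,0,0,0]
}}

```text
clock: 5.4
tcp_pos: [0.538, 0.4245, 0.0614]
eef_rot: [-0.233, 3.133, 0.0]
ft_force: [-0.1, 1.0, -1.9]
finger_gap: 0.401
gripper_force: 20.0
```

```bash
python3 look.py caddy Bcaddy c2
```

```text
[0.538  0.4245 0.0614] gap 37.7 F 20.0
scene foot -0.01
scene caddy [0.5436 0.4017] 0.262 419
side foot -0.0099
side caddy [0.5349 0.3972] 0.146 372
```

Emit:
{"method": "drive_tool", "body": {
  "targets": [0,0,0,0,0,0,0,0,0,0,0,0,0,0,0,0,0,0,0,0,0,0,0,0,0,0,0,0,0,0],
  "gripper": -1
}}

```text
clock: 6.0
tcp_pos: [0.538, 0.4245, 0.0612]
eef_rot: [-0.233, 3.133, 0.0]
ft_force: [-0.4, 0.7, -0.8]
finger_gap: 0.79
gripper_force: 0.0
```

Emit:
{"method": "drive_tool", "body": {
  "targets": [0,0,0,0,0,0,0,0,0,0,0,0,0,0,0,0,0,0]
}}

```text
clock: 6.3
tcp_pos: [0.5379, 0.4244, 0.061]
eef_rot: [0.233, -3.133, -0.0]
ft_force: [-0.1, 0.3, -0.3]
finger_gap: 0.996
gripper_force: 0.0
```

```bash
python3 plan.py .5384 .4246 .18 .15 / .4196 .154 .18 -.353 / .4196 .154 .053 -.353
```

```text
[0.0, -0.001, -0.988, -0.0, -0.0, -0.0] mm 119 deg 0.0
  ->  .5384 .4246 .18 .15 
[0.63, -0.999, 0.002, -0.0, -0.0, 0.038] mm 142 deg 13.7
[0.335, -0.999, 0.002, -0.0, -0.0, 0.034] mm 126 deg 12.2
[0.025, -0.227, 0.0, -0.0, -0.0, 0.008] mm 27 deg 2.9
  ->   .4196 .154 .18 -.353 
[0.0, 0.002, 0.999, -0.0, -0.0, -0.0] mm 120 deg 0.0
[0.0, -0.0, 0.06, -0.0, -0.0, -0.0] mm 7 deg 0.0
  ->   .4196 .154 .053 -.353
```

Emit:
{"method": "drive_tool", "body": {
  "targets": [0,0,-0.3,0,0,0,0,0,-0.6,0,0,0,0,0,-0.988,0,0,0,0,0,-0.988,0,0,0]
}}

```text
clock: 6.7
tcp_pos: [0.5409, 0.4265, 0.1895]
eef_rot: [-0.233, 3.119, 0.012]
ft_force: [0.3, 1.2, 1.5]
finger_gap: 1.0
gripper_force: 0.0
```

Emit:
{"method": "drive_tool", "body": {
  "targets": [0.63,-0.999,0.002,0,0,0.038,0.63,-0.999,0.002,0,0,0.038,0.63,-0.999,0.002,0,0,0.038,0.63,-0.999,0.002,0,0,0.038]
}}

```text
clock: 7.1
tcp_pos: [0.4784, 0.2907, 0.1781]
eef_rot: [-0.146, -3.135, 0.005]
ft_force: [-0.5, -0.4, -0.5]
finger_gap: 1.001
gripper_force: 0.0
```

Emit:
{"method": "drive_tool", "body": {
  "targets": [0.335,-0.999,0.002,0,0,0.034,0.335,-0.999,0.002,0,0,0.034,0.335,-0.999,0.002,0,0,0.034,0.335,-0.999,0.002,0,0,0.034]
}}

```text
clock: 7.5
tcp_pos: [0.4296, 0.1772, 0.1793]
eef_rot: [0.479, 3.104, -0.0]
ft_force: [0.7, 0.1, -0.2]
finger_gap: 1.0
gripper_force: 0.0
```

Emit:
{"method": "drive_tool", "body": {
  "targets": [0.025,-0.227,0,0,0,0.008,0.025,-0.227,0,0,0,0.008,0.025,-0.227,0,0,0,0.008]
}}

```text
clock: 7.8
tcp_pos: [0.4199, 0.1548, 0.1793]
eef_rot: [0.552, 3.092, 0.002]
ft_force: [0.6, 0.4, 0.7]
finger_gap: 1.003
gripper_force: 0.0
```

Run:
```python
from fit import *
s=save('wrist','w2'); st=get_state(); print(st['tcp_pos'],st['eef_rot'])
W=cloud(s).reshape(-1,3); c=np.array([.4196,.154])
q=W[(np.hypot(*(W[:,:2]-c).T)<.075)&(W[:,2]>.05)&(W[:,2]<.06)]
d=q[:,:2]; f=least_squares(lambda x:np.maximum(np.hypot(*(d-x).T)-.029,0),c,loss='cauchy',f_scale=.001); print(f.x)
q=W[(np.hypot(*(W[:,:2]-f.x).T)<.075)&(W[:,2]>.02)&(W[:,2]<.06)]; e=q[:,:2]-f.x; e=e[np.hypot(*e.T)>.036]
for g in (e[:,0]>0,e[:,0]<0): print(g.sum(),e[g].mean(0) if g.any() else '')
# caddy in its box
for n in('scene','side','wrist'):
    q=cloud(save(n,'t1_'+n)).reshape(-1,3); q=q[(np.hypot(q[:,0]-.538,q[:,1]-.4246)<.05)&(q[:,2]>.045)]
    if len(q)>20: print(n,len(q),q[:,2].max(),cv2.minAreaRect((q[:,:2]*1000).astype(np.float32)))
```

```text
[0.41986625 0.15498067 0.17919654] [5.50959016e-01 3.09249775e+00 1.92113278e-03]
[0.41939683 0.15189821]
337 [ 0.04419417 -0.01555497]
211 [-0.04308923  0.01532284]
scene 232 0.08999693319395244 ((540.8327026367188, 421.9741516113281), (50.36785125732422, 43.356536865234375), 10.431242942810059)
side 211 0.08564218254198558 ((538.2726440429688, 420.72235107421875), (51.468048095703125, 39.86699676513672), 6.927118301391602)
wrist 2036 0.07255636553048127 ((533.3052368164062, 410.3108215332031), (30.72623634338379, 59.57010269165039), 66.5789566040039)
```

View pics/w2.png

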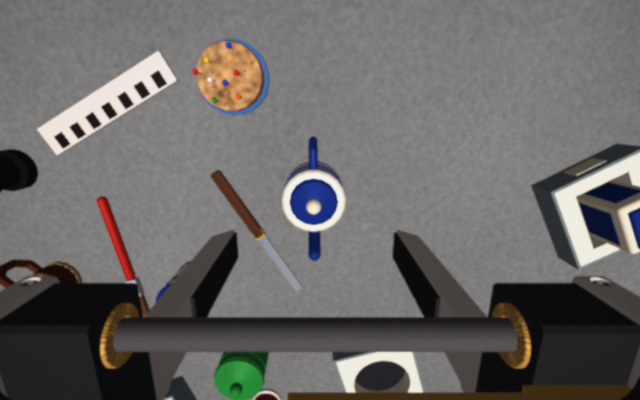

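The wrist view shows the teapot at (313,200), aligned between the jaws, with handle and spout in line at yaw about -0.34. The caddy is sitting in its box at the right. I'll descend and grip.

Emit:
{"method": "drive_tool", "body": {
  "targets": [0,0,0.3,0,0,0,0,0,0.6,0,0,0,0,0,0.9,0,0,0,0,0.002,0.999,0,0,0]
}}

```text
clock: 8.4
tcp_pos: [0.4165, 0.154, 0.0553]
eef_rot: [-0.55, -3.086, 0.004]
ft_force: [-0.3, -0.6, 1.2]
finger_gap: 1.001
gripper_force: 0.0
```

Emit:
{"method": "drive_tool", "body": {
  "targets": [0,0,0.06,0,0,0,0,0,0.06,0,0,0]
}}

```text
clock: 8.6
tcp_pos: [0.4195, 0.1544, 0.0522]
eef_rot: [-0.552, -3.093, -0.0]
ft_force: [0.0, 0.0, -0.3]
finger_gap: 1.002
gripper_force: 0.0
```

Emit:
{"method": "drive_tool", "body": {
  "targets": [0,0,0,0,0,0,0,0,0,0,0,0,0,0,0,0,0,0,0,0,0,0,0,0,0,0,0,0,0,0],
  "gripper": 1,
  "newtons": 25
}}

```text
clock: 9.1
tcp_pos: [0.4194, 0.154, 0.0525]
eef_rot: [0.553, 3.092, 0.0]
ft_force: [0.6, 0.8, 4.6]
finger_gap: 0.609
gripper_force: 24.9
```

Emit:
{"method": "drive_tool", "body": {
  "targets": [0,0,0,0,0,0,0,0,0,0,0,0,0,0,0,0,0,0,0,0,0,0,0,0]
}}

```text
clock: 9.5
tcp_pos: [0.4194, 0.154, 0.0525]
eef_rot: [0.553, 3.092, 0.0]
ft_force: [-1.3, -0.9, 3.6]
finger_gap: 0.61
gripper_force: 25.0
```

```bash
python3 plan.py .4196 .154 .18 -.353 / .5185 -.4194 .18 -.107 / .5185 -.4194 .075 -.107 / .5185 -.4194 .0612 -.107
```

```text
[0.0, -0.002, -0.999, -0.0, -0.0, -0.0] mm 120 deg 0.0
[0.0, 0.0, -0.06, -0.0, -0.0, -0.0] mm 7 deg 0.0
  ->  .4196 .154 .18 -.353 
[-0.578, -0.999, 0.002, -0.0, -0.0, -0.009] mm 138 deg 3.2
[-0.505, -0.999, 0.002, -0.0, -0.0, -0.009] mm 134 deg 3.2
[-0.436, -0.999, 0.001, -0.0, -0.0, -0.009] mm 131 deg 3.2
[-0.37, -0.999, 0.002, -0.0, -0.0, -0.009] mm 128 deg 3.2
[-0.124, -0.401, 0.0, -0.0, -0.0, -0.003] mm 50 deg 1.1
  ->   .5185 -.4194 .18 -.107 
[-0.0, 0.001, 0.875, -0.0, -0.0, -0.0] mm 105 deg 0.0
  ->   .5185 -.4194 .075 -.107 
[-0.0, 0.001, 0.115, -0.0, -0.0, -0.0] mm 14 deg 0.0
  ->   .5185 -.4194 .0612 -.107
```

Emit:
{"method": "drive_tool", "body": {
  "targets": [0,0,-0.1,0,0,0,0,0,-0.35,0,0,0,0,0,-0.6,0,0,0,0,0,-0.85,0,0,0,0,-0.002,-0.999,0,0,0]
}}

```text
clock: 10.0
tcp_pos: [0.4197, 0.1541, 0.1745]
eef_rot: [0.552, 3.09, 0.002]
ft_force: [-0.1, -0.2, -2.0]
finger_gap: 0.615
gripper_force: 25.0
```

Emit:
{"method": "drive_tool", "body": {
  "targets": [0,0,-0.06,0,0,0,0,0,-0.06,0,0,0]
}}

```text
clock: 10.2
tcp_pos: [0.4194, 0.1539, 0.1798]
eef_rot: [0.553, 3.091, 0.001]
ft_force: [-0.1, 0.5, -3.1]
finger_gap: 0.611
gripper_force: 25.0
```

Emit:
{"method": "drive_tool", "body": {
  "targets": [-0.09,-0.15,0,0,0,-0.001,-0.21,-0.37,0,0,0,-0.003,-0.34,-0.59,0,0,0,-0.005,-0.46,-0.8,0.001,0,0,-0.007,-0.578,-0.999,0.002,0,0,-0.009]
}}

```text
clock: 10.7
tcp_pos: [0.4416, 0.0163, 0.1767]
eef_rot: [-0.464, -3.103, 0.0]
ft_force: [-0.7, -0.1, -1.4]
finger_gap: 0.613
gripper_force: 25.0
```

Emit:
{"method": "drive_tool", "body": {
  "targets": [-0.1,-0.2,0,0,0,-0.002,-0.2,-0.4,0,0,0,-0.004,-0.3,-0.6,0,0,0,-0.006,-0.4,-0.8,0.001,0,0,-0.008,-0.505,-0.999,0.002,0,0,-0.009]
}}

```text
clock: 11.2
tcp_pos: [0.4644, -0.1158, 0.1764]
eef_rot: [-0.377, -3.115, -0.002]
ft_force: [0.9, 0.4, -1.6]
finger_gap: 0.612
gripper_force: 25.0
```

Emit:
{"method": "drive_tool", "body": {
  "targets": [-0.09,-0.2,0,0,0,-0.002,-0.17,-0.4,0,0,0,-0.004,-0.26,-0.6,0,0,0,-0.006,-0.35,-0.8,0.001,0,0,-0.008,-0.436,-0.999,0.001,0,0,-0.009]
}}

```text
clock: 11.7
tcp_pos: [0.4868, -0.2444, 0.1759]
eef_rot: [-0.288, -3.125, -0.004]
ft_force: [0.1, 0.4, -1.6]
finger_gap: 0.616
gripper_force: 25.0
```

Emit:
{"method": "drive_tool", "body": {
  "targets": [-0.08,-0.2,0,0,0,-0.002,-0.15,-0.4,0,0,0,-0.004,-0.22,-0.6,0,0,0,-0.006,-0.3,-0.8,0.001,0,0,-0.008,-0.37,-0.999,0.002,0,0,-0.009]
}}

```text
clock: 12.2
tcp_pos: [0.5087, -0.3703, 0.1753]
eef_rot: [-0.2, -3.132, -0.005]
ft_force: [-0.5, -0.0, -1.6]
finger_gap: 0.613
gripper_force: 25.0
```

Emit:
{"method": "drive_tool", "body": {
  "targets": [-0.05,-0.16,0,0,0,-0.001,-0.1,-0.31,0,0,0,-0.002,-0.124,-0.401,0,0,0,-0.003,-0.124,-0.401,0,0,0,-0.003,-0.124,-0.401,0,0,0,-0.003]
}}

```text
clock: 12.7
tcp_pos: [0.5177, -0.4188, 0.177]
eef_rot: [-0.171, -3.135, -0.004]
ft_force: [-0.2, 1.0, -1.8]
finger_gap: 0.613
gripper_force: 25.0
```

```bash
python3 look.py teapot Bteapot t2
```

```text
[ 0.5177 -0.4188  0.177 ] gap 57.6 F 25.0
scene foot -0.0002
scene teapot [ 0.5176 -0.4178] [nan  0. nan  0.] 64
side foot 0.0024
side teapot [ 0.5182 -0.4176] [-0.031 31.       nan  0.   ] 139fit.py:35: RuntimeWarning: Mean of empty slice.
  yaw=np.arctan2(*-q.mean(0)[::-1]),len(q)
  ret = um.true_divide(
fit.py:37: RuntimeWarning: Mean of empty slice.
  q=S-x[:2]; q=q[np.hypot(*q.T)>r+.006]; q=q[q[:,0]>0]; yaw=yaw+(np.arctan2(*q.mean(0)[::-1]),len(q))
```

View pics/t2_side.png

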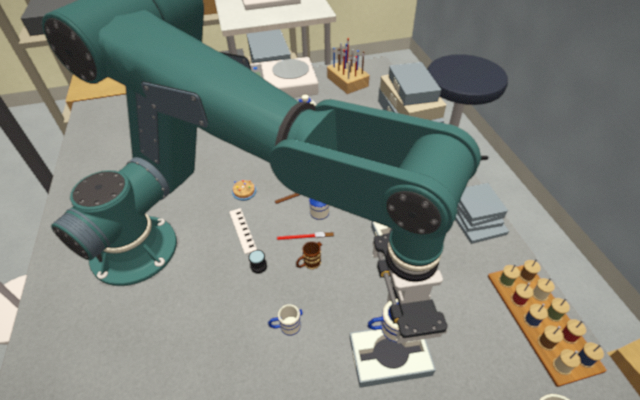

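Side view: the teapot hangs above its box at about (390,320), with its blue handle toward the slot. I'll lower it.

Emit:
{"method": "drive_tool", "body": {
  "targets": [0,0,0.17,0,0,0,0,0,0.4,0,0,0,0,0,0.64,0,0,0,0,0,0.83,0,0,0,0,0.001,0.875,0,0,0]
}}

```text
clock: 13.3
tcp_pos: [0.5165, -0.4169, 0.0696]
eef_rot: [-0.169, -3.132, -0.007]
ft_force: [-1.0, -0.1, -1.9]
finger_gap: 0.613
gripper_force: 25.0
```

Emit:
{"method": "drive_tool", "body": {
  "targets": [0,0,0.03,0,0,0,0,0,0.06,0,0,0,0,0,0.09,0,0,0,0,0,0.09,0,0,0]
}}

```text
clock: 13.7
tcp_pos: [0.5182, -0.4197, 0.0631]
eef_rot: [0.171, 3.136, -0.001]
ft_force: [-0.2, 0.0, -1.0]
finger_gap: 0.61
gripper_force: 25.0
```

Run:
```python
from h import *
s=get_state();print(s['tcp_pos'],s['ft_force'],s['eef_rot'])
```

```text
[ 0.51824745 -0.41966841  0.06313873] [-0.23025361  0.04368486 -1.03124665] [ 1.70847219e-01  3.13604201e+00 -9.85391582e-04]
```

Emit:
{"method": "drive_tool", "body": {
  "targets": [0,0,0.01,0,0,0,0,0,0.018,0,0,0,0,0,0.018,0,0,0]
}}

```text
clock: 14.0
tcp_pos: [0.5181, -0.4197, 0.0606]
eef_rot: [0.171, 3.136, -0.001]
ft_force: [0.2, -0.0, -1.2]
finger_gap: 0.611
gripper_force: 25.0
```

Emit:
{"method": "drive_tool", "body": {
  "targets": [0,0,0,0,0,0,0,0,0,0,0,0,0,0,0,0,0,0,0,0,0,0,0,0,0,0,0,0,0,0],
  "gripper": -1
}}

```text
clock: 14.5
tcp_pos: [0.518, -0.4195, 0.0604]
eef_rot: [0.171, 3.137, -0.0]
ft_force: [-0.0, -0.1, 0.6]
finger_gap: 0.988
gripper_force: 0.0
```

```bash
python3 - <<'E'
import json
d=json.load(open('cmd.json')); print(d); d['p'][2]=.0750-.108*.12; json.dump(d,open('cmd.json','w'))
E
python3 plan.py .5185 -.4194 .18 -.107 / .336 -.3035 .18 0 / .336 -.3035 .053 0
```

```text
{'p': [0.5184815906234992, -0.41935558420343577, 0.061231996542846195], 'r': [-0.17083448425961084, -3.136395515561078, 0.0024739715535409897]}
[0.0, -0.002, -0.983, -0.0, -0.0, -0.0] mm 118 deg 0.0
  ->  .5185 -.4194 .18 -.107 
[0.999, 0.491, -0.0, -0.0, -0.0, -0.011] mm 134 deg 4.0
[0.596, 0.346, -0.001, -0.0, -0.0, -0.006] mm 83 deg 2.2
  ->   .336 -.3035 .18 0 
[-0.001, 0.001, 0.999, -0.0, -0.0, -0.0] mm 120 deg 0.0
[-0.0, 0.001, 0.06, -0.0, -0.0, -0.0] mm 7 deg 0.0
  ->   .336 -.3035 .053 0
```

Emit:
{"method": "drive_tool", "body": {
  "targets": [0,0,-0.3,0,0,0,0,0,-0.6,0,0,0,0,-0.002,-0.983,0,0,0,0,-0.002,-0.983,0,0,0]
}}

```text
clock: 14.9
tcp_pos: [0.5206, -0.4222, 0.1878]
eef_rot: [0.17, 3.125, -0.016]
ft_force: [0.8, 0.4, 1.3]
finger_gap: 1.0
gripper_force: 0.0
```

Emit:
{"method": "drive_tool", "body": {
  "targets": [0.999,0.491,0,0,0,-0.011,0.999,0.491,0,0,0,-0.011,0.999,0.491,0,0,0,-0.011,0.999,0.491,0,0,0,-0.011]
}}

```text
clock: 15.3
tcp_pos: [0.4021, -0.3456, 0.1773]
eef_rot: [-0.064, -3.139, -0.003]
ft_force: [0.3, 0.4, -0.1]
finger_gap: 1.001
gripper_force: 0.0
```

Emit:
{"method": "drive_tool", "body": {
  "targets": [0.596,0.346,-0.001,0,0,-0.006,0.596,0.346,-0.001,0,0,-0.006,0.596,0.346,-0.001,0,0,-0.006,0.596,0.346,-0.001,0,0,-0.006]
}}

```text
clock: 15.7
tcp_pos: [0.3359, -0.3043, 0.1787]
eef_rot: [0.004, 3.14, -0.002]
ft_force: [0.1, -0.6, 0.2]
finger_gap: 0.997
gripper_force: 0.0
```

Run:
```python
from fit import *
s=save('wrist','w3'); st=get_state(); print(st['tcp_pos'],st['eef_rot'])
W=cloud(s).reshape(-1,3); c=np.array([.336,-.3035])
q=W[(np.hypot(*(W[:,:2]-c).T)<.06)&(W[:,2]>.05)&(W[:,2]<.063)]
d=q[:,:2]; f=least_squares(lambda x:np.maximum(np.hypot(*(d-x).T)-.022,0),c,loss='cauchy',f_scale=.001); print(f.x)
q=W[(np.hypot(*(W[:,:2]-f.x).T)<.055)&(W[:,2]>.015)&(W[:,2]<.06)]; e=q[:,:2]-f.x; e=e[np.hypot(*e.T)>.026]
for g in (e[:,0]>0,e[:,0]<0): print(g.sum(),e[g].mean(0) if g.any() else '')
a=snapshot('side'); b=snapshot('scene'); 
for n,a in(('side',a),('scene',b)):
    q=cloud(a).reshape(-1,3); q=q[np.isfinite(q).all(1)]; q[:,2]-=.008; print(n,fitobj('teapot',q[q[:,2]>.024],np.array([.5185,-.4194])),fitobj('brown',q+[0,0,.008],np.array([.42,-.155])), q[np.hypot(*(q[:,:2]-[.518,-.42]).T)<.03][:,2].max())
```

```text
[ 0.33630261 -0.30456393  0.17878069] [ 3.22812337e-03  3.14014346e+00 -1.78323988e-03]
[ 0.33732707 -0.30463605]
17 [ 0.02656021 -0.00218263]
222 [-0.03671669  0.00185506]
side (array([ 0.519 , -0.4196]), array([ 6.30e-02,  1.83e+02, -2.31e-01,  1.69e+02]), 542) (array([ 0.4191, -0.1556]), array([ 0.433, 32.   ]), 413) 0.07744002670802363
scene (array([ 0.5184, -0.4187]), array([-1.23e-01,  1.12e+02, -4.60e-02,  1.42e+02]), 357) (array([ 0.4211, -0.1532]), array([ 0.431, 19.   ]), 223) 0.07872374652212558
```

View pics/w3.png

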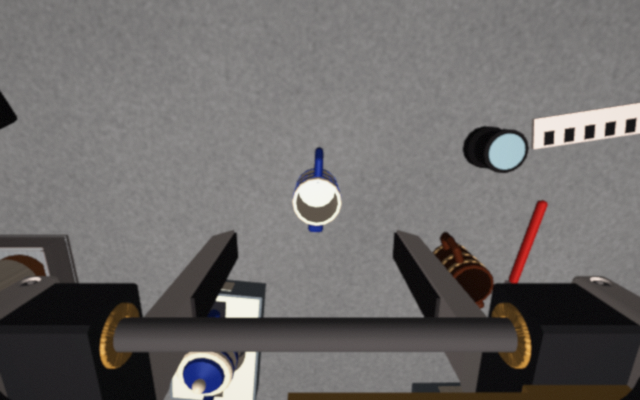

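The teapot is seated in its box: within 1 mm of centre, top 77 mm above the floor. The wrist view shows the milk jug at (317,200) with its handle up at (319,160), yaw about -0.06. The brown jug is off at the right, clear of the fingers.

Emit:
{"method": "drive_tool", "body": {
  "targets": [0,0,0.3,0,0,0,0,0,0.6,0,0,0,0,0,0.9,0,0,0,0,0.001,0.999,0,0,0]
}}

```text
clock: 16.25
tcp_pos: [0.3342, -0.302, 0.0545]
eef_rot: [-0.003, -3.137, -0.009]
ft_force: [0.1, 0.7, 0.1]
finger_gap: 0.999
gripper_force: 0.0
```

Emit:
{"method": "drive_tool", "body": {
  "targets": [0,0.001,0.06,0,0,0,0,0.001,0.06,0,0,0]
}}

```text
clock: 16.45
tcp_pos: [0.3359, -0.3039, 0.0514]
eef_rot: [0.003, 3.142, 0.0]
ft_force: [0.2, 0.2, 0.0]
finger_gap: 1.004
gripper_force: 0.0
```

Emit:
{"method": "drive_tool", "body": {
  "targets": [0,0,0,0,0,0,0,0,0,0,0,0,0,0,0,0,0,0,0,0,0,0,0,0,0,0,0,0,0,0],
  "gripper": 1,
  "newtons": 18
}}

```text
clock: 16.95
tcp_pos: [0.3355, -0.3037, 0.0517]
eef_rot: [0.003, 3.141, -0.001]
ft_force: [0.0, 0.1, -0.5]
finger_gap: 0.612
gripper_force: 0.0
```

Emit:
{"method": "drive_tool", "body": {
  "targets": [0,0,0,0,0,0,0,0,0,0,0,0,0,0,0,0,0,0,0,0,0,0,0,0,0,0,0,0,0,0]
}}

```text
clock: 17.45
tcp_pos: [0.3353, -0.3035, 0.0513]
eef_rot: [-0.003, -3.142, -0.0]
ft_force: [-0.4, 1.0, 0.5]
finger_gap: 0.465
gripper_force: 18.0
```

```bash
python3 plan.py .336 -.3035 .17 0 / .6555 -.1339 .17 .075 / .6555 -.1339 .075 .075 / .6555 -.1339 .0622 .075
```

```text
[0.0, -0.002, -0.975, -0.0, -0.0, -0.0] mm 117 deg 0.0
  ->  .336 -.3035 .17 0 
[-0.999, 0.533, -0.002, -0.0, -0.0, -0.005] mm 136 deg 1.8
[-0.999, 0.493, -0.001, -0.0, -0.0, -0.004] mm 134 deg 1.4
[-0.697, 0.323, -0.001, -0.0, -0.0, -0.003] mm 92 deg 1.1
  ->   .6555 -.1339 .17 .075 
[-0.0, 0.001, 0.792, -0.0, -0.0, -0.0] mm 95 deg 0.0
  ->   .6555 -.1339 .075 .075 
[-0.0, 0.0, 0.106, -0.0, -0.0, -0.0] mm 13 deg 0.0
  ->   .6555 -.1339 .0622 .075
```

Emit:
{"method": "drive_tool", "body": {
  "targets": [0,0,-0.1,0,0,0,0,0,-0.35,0,0,0,0,0,-0.6,0,0,0,0,0,-0.85,0,0,0,0,-0.002,-0.975,0,0,0]
}}

```text
clock: 17.95
tcp_pos: [0.3362, -0.3048, 0.1721]
eef_rot: [0.003, 3.138, -0.007]
ft_force: [0.7, -0.4, -1.4]
finger_gap: 0.466
gripper_force: 18.0
```

Emit:
{"method": "drive_tool", "body": {
  "targets": [-0.15,0.08,0,0,0,-0.001,-0.37,0.2,0,0,0,-0.002,-0.59,0.31,0,0,0,-0.003,-0.8,0.43,-0.001,0,0,-0.004,-0.999,0.533,-0.002,0,0,-0.005]
}}

```text
clock: 18.45
tcp_pos: [0.4564, -0.2393, 0.1691]
eef_rot: [-0.047, 3.141, -0.0]
ft_force: [-0.3, 0.4, -1.8]
finger_gap: 0.46
gripper_force: 18.0
```

Emit:
{"method": "drive_tool", "body": {
  "targets": [-0.2,0.1,0,0,0,-0.001,-0.4,0.2,0,0,0,-0.002,-0.6,0.3,0,0,0,-0.003,-0.8,0.4,-0.001,0,0,-0.004,-0.999,0.493,-0.001,0,0,-0.004]
}}

```text
clock: 18.95
tcp_pos: [0.5744, -0.1768, 0.1691]
eef_rot: [-0.086, 3.14, -0.0]
ft_force: [0.4, -0.2, -1.7]
finger_gap: 0.465
gripper_force: 18.0
```

Emit:
{"method": "drive_tool", "body": {
  "targets": [-0.2,0.09,0,0,0,-0.001,-0.4,0.18,0,0,0,-0.002,-0.58,0.27,0,0,0,-0.003,-0.697,0.323,-0.001,0,0,-0.003,-0.697,0.323,-0.001,0,0,-0.003]
}}

```text
clock: 19.45
tcp_pos: [0.6561, -0.133, 0.1684]
eef_rot: [0.118, -3.139, -0.001]
ft_force: [0.4, 0.4, -0.8]
finger_gap: 0.464
gripper_force: 18.0
```

```bash
python3 look.py milk Bmilk k1 2>/dev/null
```

```text
[ 0.6561 -0.133   0.1684] gap 43.6 F 18.0
scene foot 0.002
scene milk [ 0.6582 -0.1328] [nan  0.] 108
side foot 0.002
side milk [ 0.6562 -0.1334] [ 0.113 16.   ] 123
```

View pics/k1_side.png

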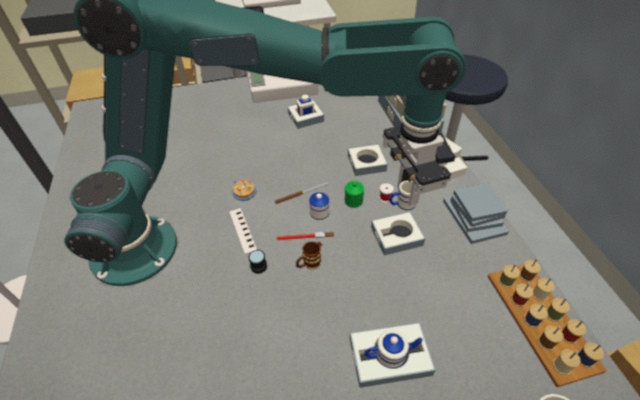

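Side view: the caddy (305,103) and teapot (393,347) are seated. The milk jug hangs near (408,195) over its box. The small red pot at (386,191) is close by, so I'll check its clearance.

Run:
```python
from m import *
for lo in(.02,.035,.045):
    m=(np.hypot(pts[:,0]-.656,pts[:,1]+.133)<.16)&(pts[:,2]>lo)&(pts[:,1]>-.09)&(pts[:,1]<0)&(pts[:,0]>.61); q=pts[m]; print(lo,m.sum(),q.min(0) if len(q) else'',q.max(0) if len(q) else '')
```

```text
0.02 261 [ 0.61736054 -0.08998162  0.0202661 ] [ 6.98281811e-01 -8.89322042e-05  4.57381930e-02]
0.035 137 [ 0.64605814 -0.02154209  0.03502842] [ 6.83185604e-01 -8.89322042e-05  4.57381930e-02]
0.045 5 [ 0.65277723 -0.01656897  0.04515751] [ 0.67681411 -0.00364771  0.04573819]
```

Emit:
{"method": "drive_tool", "body": {
  "targets": [0,0,0.15,0,0,0,0,0,0.37,0,0,0,0,0,0.58,0,0,0,0,0,0.75,0,0,0,0,0.001,0.792,0,0,0]
}}

```text
clock: 20.05
tcp_pos: [0.652, -0.1344, 0.0706]
eef_rot: [0.113, -3.133, -0.003]
ft_force: [-0.3, -0.2, -1.6]
finger_gap: 0.462
gripper_force: 18.0
```

Emit:
{"method": "drive_tool", "body": {
  "targets": [0,0,0.04,0,0,0,0,0,0.08,0,0,0,0,0,0.106,0,0,0,0,0,0.106,0,0,0]
}}

```text
clock: 20.45
tcp_pos: [0.655, -0.1341, 0.0615]
eef_rot: [-0.115, 3.139, -0.0]
ft_force: [-0.9, 0.7, -1.1]
finger_gap: 0.461
gripper_force: 18.0
```

Run:
```python
from fit import *
st=get_state();print(st['tcp_pos'],st['ft_force'])
for n in('side','scene'):
    s=save(n,'k2'+n);q=cloud(s).reshape(-1,3);q=q[np.isfinite(q).all(1)&(q[:,2]>.033)]
    print(n,fitobj('milk',q,np.array([.656,-.134])))
```

```text
[ 0.65502973 -0.13414039  0.06147067] [-0.92323895  0.70559621 -1.14049693]
side (array([ 0.6575, -0.1369]), array([ 0.105, 47.   ]), 162)
scene (array([ 0.657 , -0.1356]), array([ 0.824, 16.   ]), 136)
```

Emit:
{"method": "drive_tool", "body": {
  "targets": [0,0,0.008,0,0,0,0,0,0.015,0,0,0,0,0,0.015,0,0,0]
}}

```text
clock: 20.85
tcp_pos: [0.6551, -0.1341, 0.0594]
eef_rot: [-0.115, 3.139, -0.0]
ft_force: [0.2, -0.6, -0.7]
finger_gap: 0.464
gripper_force: 18.0
```

Emit:
{"method": "drive_tool", "body": {
  "targets": [0,0,0,0,0,0,0,0,0,0,0,0,0,0,0,0,0,0,0,0,0,0,0,0,0,0,0,0,0,0],
  "gripper": -1
}}

```text
clock: 21.35
tcp_pos: [0.6549, -0.134, 0.0593]
eef_rot: [-0.115, 3.139, 0.0]
ft_force: [-0.4, -0.1, 0.1]
finger_gap: 0.86
gripper_force: 0.0
```

Emit:
{"method": "drive_tool", "body": {
  "targets": [0,0,0,0,0,0,0,0,0,0,0,0,0,0,0,0,0,0]
}}

```text
clock: 21.65
tcp_pos: [0.6549, -0.134, 0.0592]
eef_rot: [-0.115, 3.139, 0.0]
ft_force: [-0.2, -0.4, 0.6]
finger_gap: 1.001
gripper_force: 0.0
```

```bash
python3 - <<'E'
import json
d=json.load(open('cmd.json')); d['p'][2]-=.015*.12; json.dump(d,open('cmd.json','w'))
E
python3 plan.py .6555 -.1339 .18 .075 / .476 -.006 .18 0 / .476 -.006 .053 0
```

```text
[0.001, -0.001, -0.996, -0.0, -0.0, -0.0] mm 120 deg 0.0
  ->  .6555 -.1339 .18 .075 
[0.999, 0.829, -0.001, -0.0, -0.0, 0.008] mm 156 deg 2.9
[0.431, 0.322, -0.0, -0.0, -0.0, 0.004] mm 65 deg 1.4
  ->   .476 -.006 .18 0 
[-0.001, 0.002, 0.999, -0.0, -0.0, -0.0] mm 120 deg 0.0
[0.0, -0.0, 0.059, -0.0, -0.0, -0.0] mm 7 deg 0.0
  ->   .476 -.006 .053 0
```

Emit:
{"method": "drive_tool", "body": {
  "targets": [0,0,-0.3,0,0,0,0,0,-0.6,0,0,0,0,-0.001,-0.996,0,0,0,0,-0.001,-0.996,0,0,0]
}}

```text
clock: 22.05
tcp_pos: [0.6585, -0.1352, 0.1886]
eef_rot: [-0.115, 3.124, -0.008]
ft_force: [-0.3, 0.8, 0.9]
finger_gap: 1.0
gripper_force: 0.0
```

Emit:
{"method": "drive_tool", "body": {
  "targets": [0.999,0.829,-0.001,0,0,0.008,0.999,0.829,-0.001,0,0,0.008,0.999,0.829,-0.001,0,0,0.008,0.999,0.829,-0.001,0,0,0.008]
}}

```text
clock: 22.45
tcp_pos: [0.5231, -0.0407, 0.1771]
eef_rot: [0.04, -3.136, -0.003]
ft_force: [-0.3, -0.0, 0.2]
finger_gap: 1.001
gripper_force: 0.0
```

Emit:
{"method": "drive_tool", "body": {
  "targets": [0.431,0.322,0,0,0,0.004,0.431,0.322,0,0,0,0.004,0.431,0.322,0,0,0,0.004,0.431,0.322,0,0,0,0.004]
}}

```text
clock: 22.85
tcp_pos: [0.4767, -0.0069, 0.1795]
eef_rot: [0.003, 3.139, -0.001]
ft_force: [0.4, 0.3, -0.1]
finger_gap: 1.002
gripper_force: 0.0
```

Run:
```python
from fit import *
s=save('wrist','w4'); st=get_state(); print(st['tcp_pos'],st['eef_rot'])
W=cloud(s).reshape(-1,3); c=np.array([.476,-.006])
q=W[(np.hypot(*(W[:,:2]-c).T)<.05)&(W[:,2]>.046)&(W[:,2]<.056)]
d=q[:,:2]; f=least_squares(lambda x:np.maximum(np.hypot(*(d-x).T)-.026,0),c,loss='cauchy',f_scale=.001); print(f.x,d.min(0),d.max(0))
q=q=W[(np.hypot(*(W[:,:2]-c).T)<.03)&(W[:,2]>.071)]; print('knob',q.mean(0))
for n in('side','scene'):
    q=cloud(snapshot(n)).reshape(-1,3); q=q[np.isfinite(q).all(1)]; q[:,2]-=.008; print(n,fitobj('milk',q[q[:,2]>.024],np.array([.656,-.134])), q[np.hypot(*(q[:,:2]-[.656,-.134]).T)<.03][:,2].max())
```

```text
[ 0.47685438 -0.00709559  0.17932475] [ 3.86559226e-03  3.13980242e+00 -1.01326791e-03]
[ 0.47567022 -0.00824373] [ 0.44997727 -0.03446503] [0.49934278 0.018145  ]
knob [ 0.45248623 -0.0043613   0.26617685]
side (array([ 0.6544, -0.1348]), array([ 0.124, 63.   ]), 341) 0.06123617002879258
scene (array([ 0.6583, -0.133 ]), array([5.90e-02, 1.12e+02]), 327) 0.06253030559753464
```

View pics/w4.png

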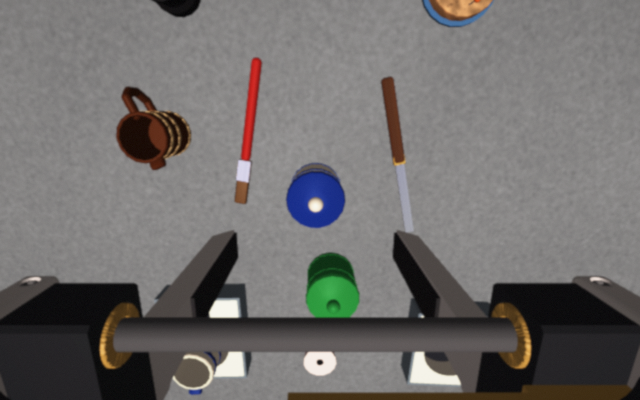

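The milk jug is seated; its rim height is the same above the box floor as it was above the table. The wrist view shows the blue-lidded sugar pot at (316,198) between the jaws, with the green decoy at (331,290) clear of the fingers. I'll grip.

Emit:
{"method": "drive_tool", "body": {
  "targets": [0,0,0.3,0,0,0,0,0,0.6,0,0,0,0,0,0.9,0,0,0,0,0.002,0.999,0,0,0]
}}

```text
clock: 23.4
tcp_pos: [0.4733, -0.0063, 0.0548]
eef_rot: [-0.005, -3.134, -0.001]
ft_force: [-0.7, 0.0, -0.1]
finger_gap: 0.996
gripper_force: 0.0
```

Emit:
{"method": "drive_tool", "body": {
  "targets": [0,0,0.059,0,0,0,0,0,0.059,0,0,0]
}}

```text
clock: 23.6
tcp_pos: [0.476, -0.0064, 0.0521]
eef_rot: [0.004, 3.142, 0.0]
ft_force: [0.7, -0.4, -0.2]
finger_gap: 1.001
gripper_force: 0.0
```

Emit:
{"method": "drive_tool", "body": {
  "targets": [0,0,0,0,0,0,0,0,0,0,0,0,0,0,0,0,0,0,0,0,0,0,0,0,0,0,0,0,0,0],
  "gripper": 1,
  "newtons": 22
}}

```text
clock: 24.1
tcp_pos: [0.4757, -0.006, 0.0524]
eef_rot: [0.003, 3.141, -0.0]
ft_force: [-0.2, -1.2, 0.4]
finger_gap: 0.61
gripper_force: 0.0
```

Emit:
{"method": "drive_tool", "body": {
  "targets": [0,0,0,0,0,0,0,0,0,0,0,0,0,0,0,0,0,0,0,0,0,0,0,0,0,0,0,0,0,0]
}}

```text
clock: 24.6
tcp_pos: [0.4755, -0.0061, 0.0522]
eef_rot: [0.003, 3.141, -0.0]
ft_force: [-0.7, 0.1, 2.9]
finger_gap: 0.55
gripper_force: 22.0
```

```bash
python3 plan.py .476 -.006 .19 0 / .6623 .149 .19 0 / .6623 .149 .075 0 / .6623 .149 .0615 0
```

```text
[0.001, -0.002, -0.999, -0.0, -0.0, -0.0] mm 120 deg 0.0
[0.0, -0.0, -0.142, -0.0, -0.0, -0.0] mm 17 deg 0.0
  ->  .476 -.006 .19 0 
[-0.999, 0.835, -0.002, -0.0, -0.0, -0.0] mm 156 deg 0.0
[-0.551, 0.46, -0.001, -0.0, -0.0, -0.0] mm 86 deg 0.0
  ->   .6623 .149 .19 0 
[-0.0, 0.001, 0.958, -0.0, -0.0, -0.0] mm 115 deg 0.0
  ->   .6623 .149 .075 0 
[-0.001, 0.0, 0.112, -0.0, -0.0, -0.0] mm 13 deg 0.0
  ->   .6623 .149 .0615 0
```

Emit:
{"method": "drive_tool", "body": {
  "targets": [0,0,-0.1,0,0,0,0,0,-0.35,0,0,0,0,0,-0.6,0,0,0,0,0,-0.85,0,0,0,0.001,-0.002,-0.999,0,0,0]
}}

```text
clock: 25.1
tcp_pos: [0.4761, -0.0063, 0.1748]
eef_rot: [0.003, 3.138, -0.0]
ft_force: [0.5, -0.3, -1.5]
finger_gap: 0.548
gripper_force: 22.0
```

Emit:
{"method": "drive_tool", "body": {
  "targets": [0,0,-0.1,0,0,0,0,0,-0.142,0,0,0,0,0,-0.142,0,0,0]
}}

```text
clock: 25.4
tcp_pos: [0.4753, -0.0062, 0.1889]
eef_rot: [0.003, 3.141, 0.0]
ft_force: [0.4, 0.3, -1.7]
finger_gap: 0.547
gripper_force: 22.0
```

Emit:
{"method": "drive_tool", "body": {
  "targets": [-0.15,0.13,0,0,0,0,-0.36,0.3,0,0,0,0,-0.58,0.48,0,0,0,0,-0.79,0.66,0,0,0,0,-0.999,0.835,-0.002,0,0,0]
}}

```text
clock: 25.9
tcp_pos: [0.5954, 0.0946, 0.1867]
eef_rot: [-0.003, -3.138, 0.0]
ft_force: [0.3, -0.6, -0.7]
finger_gap: 0.551
gripper_force: 22.0
```

Emit:
{"method": "drive_tool", "body": {
  "targets": [-0.17,0.14,0,0,0,0,-0.33,0.28,0,0,0,0,-0.47,0.39,0,0,0,0,-0.551,0.46,-0.001,0,0,0,-0.551,0.46,-0.001,0,0,0]
}}

```text
clock: 26.4
tcp_pos: [0.6615, 0.1498, 0.186]
eef_rot: [-0.001, -3.137, 0.0]
ft_force: [0.4, 0.4, -1.0]
finger_gap: 0.55
gripper_force: 22.0
```

```bash
python3 look.py sugar Bsugar s1 2>/dev/null
```

```text
[0.6615 0.1498 0.186 ] gap 51.7 F 22.0
scene foot 0.0027
scene sugar [0.6611 0.1506]  60
side foot 0.002
side sugar [0.6623 0.1498]  101
```

Centred over the box, so I'll lower it.

Emit:
{"method": "drive_tool", "body": {
  "targets": [0,0,0.17,0,0,0,0,0,0.4,0,0,0,0,0,0.64,0,0,0,0,0,0.85,0,0,0,0,0.001,0.958,0,0,0]
}}

```text
clock: 27.0
tcp_pos: [0.6591, 0.1478, 0.0708]
eef_rot: [-0.004, -3.136, 0.001]
ft_force: [0.1, -0.5, -2.0]
finger_gap: 0.549
gripper_force: 22.0
```

Emit:
{"method": "drive_tool", "body": {
  "targets": [0,0,0.03,0,0,0,0,0,0.07,0,0,0,0,0,0.1,0,0,0,0,0,0.1,0,0,0]
}}

```text
clock: 27.4
tcp_pos: [0.662, 0.1489, 0.0631]
eef_rot: [0.003, 3.14, 0.0]
ft_force: [0.7, 0.1, -1.1]
finger_gap: 0.551
gripper_force: 22.0
```

Emit:
{"method": "drive_tool", "body": {
  "targets": [0,0,0.006,0,0,0,0,0,0.012,0,0,0,0,0,0.012,0,0,0]
}}

```text
clock: 27.7
tcp_pos: [0.6618, 0.1489, 0.0611]
eef_rot: [0.003, 3.141, 0.0]
ft_force: [-1.0, -0.4, -1.5]
finger_gap: 0.548
gripper_force: 22.0
```

Emit:
{"method": "drive_tool", "body": {
  "targets": [0,0,0.006,0,0,0,0,0,0.006,0,0,0,0,0,0.006,0,0,0,0,0,0.006,0,0,0,0,0,0.006,0,0,0],
  "gripper": -1
}}

```text
clock: 28.2
tcp_pos: [0.6617, 0.1489, 0.0602]
eef_rot: [0.003, 3.141, 0.0]
ft_force: [0.8, 0.5, 0.6]
finger_gap: 0.94
gripper_force: 0.0
```

Emit:
{"method": "drive_tool", "body": {
  "targets": [0,0,0,0,0,0,0,0,0,0,0,0,0,0,0,0,0,0]
}}

```text
clock: 28.5
tcp_pos: [0.6616, 0.1488, 0.0601]
eef_rot: [0.003, 3.142, 0.0]
ft_force: [-0.5, 0.0, -0.3]
finger_gap: 0.995
gripper_force: 0.0
```

Emit:
{"method": "drive_tool", "body": {
  "targets": [0,0,-0.3,0,0,0,0,0,-0.6,0,0,0,0,0,-0.9,0,0,0,0,0,-0.999,0,0,0]
}}

```text
clock: 28.9
tcp_pos: [0.6635, 0.1492, 0.1857]
eef_rot: [0.003, 3.133, 0.002]
ft_force: [0.8, -0.1, 1.4]
finger_gap: 0.999
gripper_force: 0.0
```

Emit:
{"method": "drive_tool", "body": {
  "targets": [0.999,0,-0.3,0,0,0,0.999,0,-0.3,0,0,0,0.999,0,-0.3,0,0,0,0.999,0,-0.3,0,0,0]
}}

```text
clock: 29.3
tcp_pos: [0.5398, 0.1495, 0.2171]
eef_rot: [0.001, 3.14, 0.001]
ft_force: [1.0, -0.6, -0.6]
finger_gap: 0.999
gripper_force: 0.0
```

Emit:
{"method": "drive_tool", "body": {
  "targets": [0.999,0.3,-0.3,0,0,0,0.999,0.3,-0.3,0,0,0,0.999,0.3,-0.3,0,0,0,0.999,0.3,-0.3,0,0,0]
}}

```text
clock: 29.7
tcp_pos: [0.4209, 0.1865, 0.2531]
eef_rot: [-0.001, 3.139, 0.002]
ft_force: [0.4, -0.1, 0.2]
finger_gap: 1.001
gripper_force: 0.0
```

Run:
```python
from fit import *
print(get_state()['gripper_force'],get_state()['tcp_pos'])
c={'teapot':(.5185,-.4194),'milk':(.656,-.134),'sugar':(.6623,.149),'caddy':(.5384,.4246),'brown':(.42,-.1546)}
for n in('side','scene'):
    s=save(n,'end_'+n); q=cloud(s).reshape(-1,3); q=q[np.isfinite(q).all(1)]
    for k in c:
        p=q if k=='brown' else (q-[0,0,.008])[q[:,2]>.034]
        t=p[np.hypot(*(p[:,:2]-c[k]).T)<.03][:,2]
        try: print(n,k,fitobj(k,p,np.array(c[k])),'top',np.sort(t)[-3:].round(3))
        except Exception as e: print(n,k,e)
```

```text
0.0 [0.42087028 0.18647493 0.25305182]
side teapot (array([ 0.519 , -0.4194]), array([-6.10e-02,  6.40e+01, -1.51e-01,  7.40e+01]), 318) top [0.077 0.077 0.078]
side milk (array([ 0.6548, -0.1347]), array([ 0.073, 37.   ]), 281) top [0.06 0.06 0.06]
side sugar (array([0.6629, 0.1495]), '', 105) top [0.075 0.075 0.076]
side caddy (array([0.5387, 0.4252]), np.float64(0.142), 138) top [0.079 0.079 0.079]
side brown (array([ 0.4193, -0.1553]), array([ 0.433, 53.   ]), 433) top [0.061 0.061 0.062]
scene teapot (array([ 0.5183, -0.4187]), array([-1.44e-01,  3.20e+01, -1.20e-02,  3.40e+01]), 176) top [0.077 0.078 0.078]
scene milk (array([ 0.6577, -0.1328]), array([ 0.109, 36.   ]), 181) top [0.062 0.062 0.064]
scene sugar (array([0.662 , 0.1499]), '', 114) top [0.076 0.077 0.078]
scene caddy (array([0.5386, 0.4255]), np.float64(0.147), 145) top [0.08  0.08  0.082]
scene brown (array([ 0.421 , -0.1536]), array([ 0.437, 21.   ]), 225) top [0.061 0.061 0.061]
```

View pics/end_side.png

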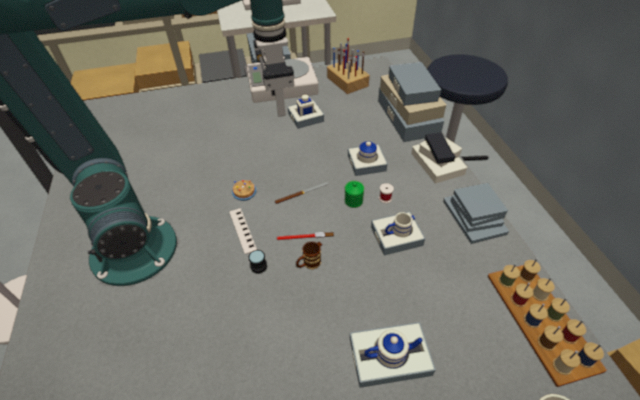

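View pics/end_scene.png

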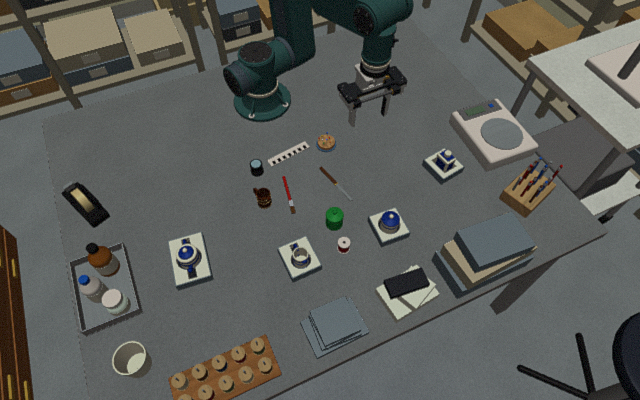

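In the scene view all four pieces are upright in their boxes: teapot (190,258), milk jug (299,258), sugar pot (390,221), caddy (444,160). The heights match and the brown jug at (263,197) hasn't moved. The arm is clear.

```bash
python3 -c "
from station import *
print(sign_off())"
```

```text
the job is handed in; nothing more can be done
None
```

The teapot, milk jug, sugar pot and tea caddy are each upright in their own boxes, within about 2 mm of centre by camera, the brown jug hasn't moved, and the job was handed in after about 30 s on the robot's clock; the hand-in returned no verdict.

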